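# Find the heavy side of a rotor by feel and hold it down

## Robot

A 6-joint arm with a two-finger parallel gripper is mounted at the origin on a cart in front of the work surface, level with it; the furniture and walls round the work are solid. World frame = base frame: x ahead of the robot, y to its left, z up, the work surface at z = 0. Lengths are in mm, angles in rad, forces in N, time in s.
With the tool pointing down it reaches from about 275 to 750 mm from the base axis. Payload 10.2 kg.
Tool frame: the origin (TCP) lies at the very end of the fingers, on their centre line; the grasp point (between the pads) lies 19 mm behind it; z points along the fingers, y is the line along which they close (so a half turn about z gives the same grasp; the last joint's range is limited). The gripper opens to 85 mm and grips with 20 to 120 N. Pads are 22 mm wide; open, the fingers measure 114 mm over their backs; the gripper's body (76 mm by 85 mm) begins 54 mm behind the grasp point. The pads swing forward as they close: fully open they stand 13 mm farther back than shut.
Start: joints at [0.988, 0.313, 1.498, -0, 1.331, -0.223], TCP at [184.859, 491.384, 231.294] pointing down, gripper open.
Joint ranges: [-2.94, 2.94], [-0.97, 2.17], [0.19, 2.56], [-1.23, 4.37], [0.02, 3.11], [-2.88, 2.88]. Speed limits (rad/s): [2.39, 2.39, 3.01, 3.14, 3.14, 3.14].

## Interface

Orientations are given as a unit quaternion [w, x, y, z].
In Python, from rig import telemetry, optics, ctrl gives the robot as it stands.
- The arm moves only by the tool servo_tool, never from a script. Its argument "deltas" is a list of rows, each a list of 3 entries, a list of its own where there are three numbers: the shift along the tool's x, y, z in units of 20 cm (1.0 is 20 cm), then the turn, a rotation vector about the tool's x, y, z in units of 90 degrees (1.0 is 90 degrees), then the opening, from 0 (shut) to 1 (fully open). A call has 1 to 8 rows; each row shifts and turns the commanded pose from where the row before left it, along the tool's axes as they then stand; what a row does not reach is not made up. A row lasts 1/10 s, in which the tool goes at most 50 mm and 8.59 degrees, less where a joint would pass 70% of its speed; a pose out of reach is approached as far as the arm can. A call with a number of a shift or a turn outside -1 to 1 is refused whole. A call with a gripper value outside its range is refused whole. The fingers move at their own pace and stop on an object; "squeeze" is the grip in N (left out, the last holds). Time passes only in rows, so rows that do not move let the fingers close. It gives the time, the measured TCP pose, the force, the opening and the grip force at its end, in the units of the state.
- telemetry.sense(): the state, without advancing time (a new reading comes with each control period).
- optics.capture(name): name is "side" or "top"; returns the picture (420x560x3 uint8, blue, green, red); there is no depth.
- optics.camera_model(name): a dict with "vfov" (degrees; the focal length in pixels is half the picture's height over the tangent of half this angle, whatever the lens; pixels are square), "cx", "cy" (the principal point, pixels), "dist" ([k1, k2, p1, p2, k3] as OpenCV has them; the pictures are not rectified), "R" (3x3) and "t" (3): a world point X has camera coordinates R X + t. Camera axes: x right, y down, z forward; pixel columns grow to the right and rows downward; lengths in mm; the calibration is good to about 2 mm. A picture is of the moment at which its call begins. camera_model takes no time and is no camera call.
- ctrl.finish_job(): hands the job in; it is judged then, once.
The state is a dict: "time_s": time; "joints": joint angles; "dq": joint speeds; "tau": joint torques, N m; "eef_pos": TCP position; "ee_rot": TCP orientation; "force": force on the tool from outside, world axes, zero at the start; "wrist_torque": the same for the moment, N m; "grip_width": opening from 0.0 (shut) to 1.0 (fully open); "grip_force": force on a finger pad.
Only numpy, scipy, OpenCV 4.12 (cv2) and the standard library are available. Lean on these libraries where they do the work, as an engineer would, in place of code of your own. Each camera call takes 0.05 s, during which the arm holds its last target. There are 200 camera calls.

## Task

The drum rotor on the grey bearing stand is heavier on one side, but its weight is sealed inside and cannot be seen. Take its crank handle and turn the drum round by hand, at least half a turn from where it stood, feeling which way the heavy side pulls; then bring the heavy side to the bottom and finish still holding the handle there, keeping the drum still so that the light side on top can be marked. Leave the ring, the eraser and the loupe lying beside the stand where they are.

Things in the scene. Friction and masses are not known exactly. Their poses are not given: they have to be found in the camera images.
- stand: Grey cast bearing stand with a 130 x 120 mm foot, bolted down; origin under the foot's centre. It carries a closed steel drum, 124 mm in diameter and 50 mm thick, on a level axle 170 mm above the bench. x runs along the axle from the handle side into the drum (away from the robot), y to the left, z up. A tall measuring machine stands behind it to the left, a monitor to the right.
- axle (a point): Point on the axle at the drum's front face (55 mm in front of the stand's origin), axes as the stand's. The face is plain but for the handle's root (12 mm) and a hub and screws that stand out up to 6 mm.
- grip: Crank handle: a black sleeve, 20 mm in diameter, 54 mm long, parallel to the axle, spinning freely on a pin 50 mm off the axle. Origin at its centre, 65 mm in front of the drum's face; x along the axle, other axes spin with it. Taken from above, fingers closing level across it, it can be led round the whole circle with the hand upright; lowest height of its centre 120 mm.
- rotor (a joint): Angle of the drum, turning endlessly: 0 with the handle straight above the axle, growing counterclockwise as seen from the handle side (at +1.57 the handle is to the left). In the axle point's frame the handle's centre is at y = 50 mm x sin(angle), z = 50 mm x cos(angle).
- drum_mid (a point): Centre of the drum; its axes turn with the drum and say nothing of the slug. A slug of about 0.75 kg is sealed inside, 38 mm off the axle, at an unknown angle to the handle. It pulls the handle along its circle, always the way that lowers the slug, with up to 4.7 to 6.7 N (slug level with the axle; none when straight below or above).
- bearing (a point): Bearing centre, 85 mm behind the drum's face. Its dry drag (0.36 N m, 7.2 N at the handle) exceeds the slug's pull: the drum stays where left. Turned slowly, or just stopped, the handle resists the motion by the drag, plus or minus the slug's pull, so it is harder one way: the mean of the forces felt at one angle both ways is the pull. Reversing takes some 5 mm of slow travel; brisk stops blur it.
- ring_gauge_mid (a point): Steel ring, 58 mm across and 18 mm high, lying on the bench; centre, half-way up. Bystander.
- eraser_mid (a point): Eraser, 21 x 46 x 12 mm, lying on the bench; centre, half-way up. Bystander.
- loupe_mid (a point): Black loupe, 41 mm across and 31 mm high, standing on the bench; centre, half-way up. Bystander.

How it is judged:
By the outcome, as a careful person would: the job done as asked, in the order asked, and still so for the second after the job is handed in, while the arm keeps its last pose, push and grip.
It also fails if it takes over 64 s, if anything falls off the work surface, if the arm or the gripper's body presses on something with over 40 N, if the wrist force passes 120 N, or if a joint passes its speed limit or range.

## Working session

There is one attempt and no reset: what is moved stays moved. The work goes in short steps, Python scripts to look and compute and a tool call to move; the robot and the scene stay as the last step left them, time stands still between calls to the robot, and variables do not carry over. Pictures are saved under pics/ and viewed, at most 10 in all, crops included, and the job is handed in when it is done.

Besides the shell and the picture viewer there is one more tool, called after ">>>" as a command line: name --argument value ..., lists and objects as JSON in quotes. servo_tool: Moves the arm, as the interface text tells. Its arguments: {"type":"object","properties":{"deltas":{"type":"array"},"squeeze":{"type":"number"}},"required":["deltas"]}

```bash
mkdir -p pics; ls; python3 - <<'E'
from rig import telemetry, optics, ctrl
import cv2
s=telemetry.sense();print(s)
for n in("side","top"):
    cv2.imwrite(f"pics/{n}0.png",optics.capture(n)); print(n,optics.camera_model(n))
E
```

```text
pics
{'time_s': 0.0, 'joints': array([ 9.87588510e-01,  3.13455184e-01,  1.49847971e+00, -2.20977942e-05,
        1.33098455e+00, -2.23393813e-01]), 'dq': array([ 1.85835380e-04, -6.44861790e-04,  5.64875577e-05, -8.56593439e-04,
       -2.27020383e-03, -4.76249745e-04]), 'tau': array([ 5.60006411e-04, -4.12268007e+01, -2.59747392e+01, -1.40326169e-04,
        4.10636640e-03, -1.26224134e-05]), 'eef_pos': array([184.71352449, 491.1437136 , 230.71637684]), 'ee_rot': array([-2.50483423e-04,  1.78935449e-01,  9.83860592e-01, -6.14382148e-04]), 'force': array([-0.63704984,  0.92948472,  0.38275691]), 'wrist_torque': array([ 0.03573905, -0.07452417, -0.00940356]), 'grip_force': 0.0, 'grip_width': 1.0009923936545961}
side {'vfov': 42.415695635814195, 'cx': 280.63072985850954, 'cy': 210.8391187151934, 'dist': array([-0.07078932,  0.        ,  0.        ,  0.        ,  0.        ]), 'R': array([[-0.89629812, -0.44344014,  0.00324337],
       [-0.26417423,  0.528056  , -0.80707424],
       [ 0.35617643, -0.72423594, -0.59044106]]), 't': array([355.47226157, 415.36743805, 681.08847797])}
top {'vfov': 52.37181092291149, 'cx': 281.92027775580783, 'cy': 208.00073673762233, 'dist': array([-0.13617985,  0.        ,  0.        ,  0.        ,  0.        ]), 'R': array([[-1.86864099e-03, -9.99998065e-01,  6.15263469e-04],
       [-9.95495397e-01,  1.80190447e-03, -9.47927586e-02],
       [ 9.47914665e-02, -7.89625585e-04, -9.95496838e-01]]), 't': array([-283.99541376,  561.27062655, 1075.99207202])}
```

View pics/side0.png

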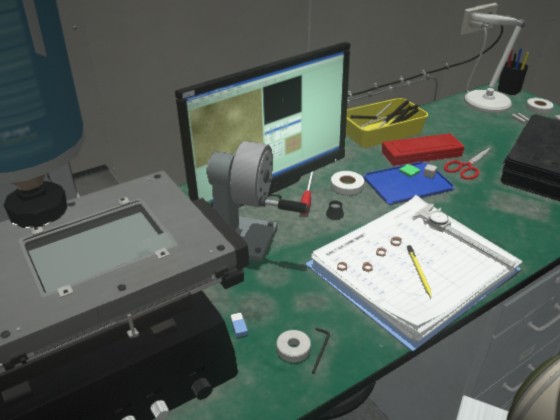

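View pics/top0.png

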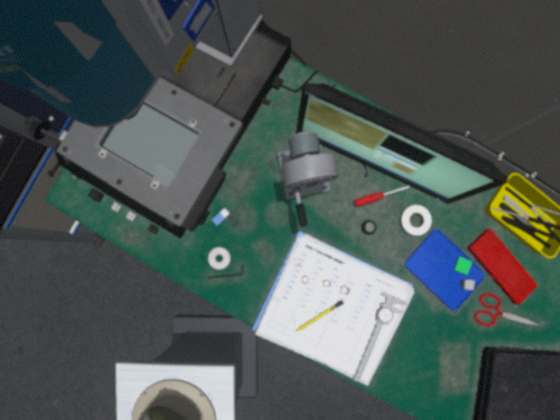

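The side view shows the drum near (252,172), with the black handle around (293,205). The top view has the drum at (308,172) and the handle from (298,202) to (304,225). I'll zoom in on both.

```bash
python3 - <<'E'
import cv2,numpy as np
a=cv2.imread("pics/side0.png")[130:270,195:330];b=cv2.imread("pics/top0.png")[120:240,255:355]
a=cv2.resize(a,(405,420),interpolation=cv2.INTER_CUBIC);b=cv2.resize(b,(390,468),interpolation=cv2.INTER_CUBIC)
c=np.zeros((470,800,3),np.uint8);c[:420,:405]=a;c[:468,408:798]=b
cv2.imwrite("pics/zoom0.png",cv2.convertScaleAbs(c,alpha=1.5))
E
```

```text
(no output)
```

View pics/zoom0.png

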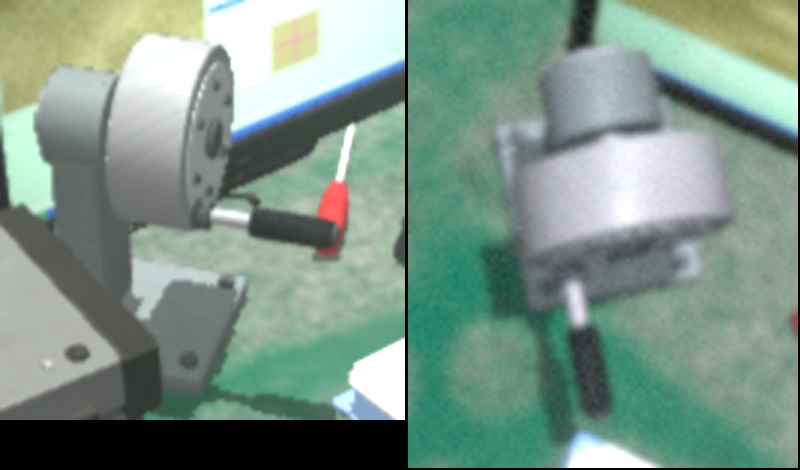

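```bash
cat > h.py <<'E'
import cv2,numpy as np
from rig import optics
def ray(n,p):
    m=optics.camera_model(n);f=210/np.tan(np.radians(m["vfov"]/2))
    K=np.array([[f,0,m["cx"]],[0,f,m["cy"]],[0,0,1]])
    q=cv2.undistortPoints(np.array([[p]],float),K,m["dist"])[0,0]
    R=np.array(m["R"]);d=R.T@np.array([q[0],q[1],1]);return -R.T@m["t"],d/np.linalg.norm(d)
def tri(a,b):
    (o,d),(p,e)=ray("side",a),ray("top",b)
    s=np.linalg.lstsq(np.c_[d,-e],p-o,rcond=None)[0];x=o+s[0]*d;y=p+s[1]*e
    return (x+y)/2,np.linalg.norm(x-y)
def plane(n,p,pt,nrm):
    o,d=ray(n,p);return o+d*((pt-o)@nrm)/(d@nrm)
E
python3 - <<'E'
from h import *
i,e1=tri((279,204),(299.9,204.6));o,e2=tri((305.7,208.3),(303.7,224.6))
print(i,e1,o,e2,np.linalg.norm(i-o))
g=(i+o)/2
d=i-o;d[2]=0;d/=np.linalg.norm(d);print("yaw",np.degrees(np.arctan2(d[1],d[0])))
h=plane("side",(266,176),g+d*62,d);print("hub",h)
y=np.array([-d[1],d[0],0]);r=g-h;print("r y,z",r@y,r[2],"g",g)
# foot corners on z~15 top view: left front, right front, left back
for p in((543,303),(700,272),(498,125)):
    print(plane("top",((p[0]-408)/3.9+255,p[1]/3.9+120),np.array([0,0,14.]),np.array([0,0,1.])))
E
```

```text
[ 560.03888393 -326.2180113   133.94504247] 3.476404963034352 [ 510.98585398 -335.76148479  133.76694792] 1.588444091186305 49.97308626745199
yaw 11.009600710115084
hub [ 602.596905   -351.14887381  171.35230254]
r y,z 32.59946820038327 -37.49630733922879 g [ 535.51236896 -330.98974804  133.8559952 ]
[ 589.04103658 -305.23885598   14.        ]
[ 609.9362343  -411.16041675   14.        ]
[ 711.0059456  -275.12492228   14.        ]
```

```bash
python3 - <<'E'
import numpy as np
N=24;p0=np.array([184.9,491.4]);p1=np.array([536.,-331.]);d=(p1-p0)/N
a=np.radians(159.4);st=np.radians(148.1)/N
for k in range(N):
    x=np.array([np.cos(a),np.sin(a)]);y=np.array([np.sin(a),-np.cos(a)])
    print(f"[[{d@x/200:.3f},{d@y/200:.3f},0],[0,0,{st/np.pi*2:.4f}],1],",end="\n" if k%8==7 else "")
    a-=st
E
```

```text
[[-0.129,-0.135,0],[0,0,0.0686],1],[[-0.142,-0.120,0],[0,0,0.0686],1],[[-0.155,-0.104,0],[0,0,0.0686],1],[[-0.165,-0.087,0],[0,0,0.0686],1],[[-0.173,-0.069,0],[0,0,0.0686],1],[[-0.180,-0.050,0],[0,0,0.0686],1],[[-0.184,-0.030,0],[0,0,0.0686],1],[[-0.186,-0.010,0],[0,0,0.0686],1],
[[-0.186,0.010,0],[0,0,0.0686],1],[[-0.184,0.030,0],[0,0,0.0686],1],[[-0.180,0.050,0],[0,0,0.0686],1],[[-0.173,0.069,0],[0,0,0.0686],1],[[-0.165,0.087,0],[0,0,0.0686],1],[[-0.155,0.104,0],[0,0,0.0686],1],[[-0.142,0.120,0],[0,0,0.0686],1],[[-0.129,0.135,0],[0,0,0.0686],1],
[[-0.114,0.148,0],[0,0,0.0686],1],[[-0.097,0.159,0],[0,0,0.0686],1],[[-0.079,0.169,0],[0,0,0.0686],1],[[-0.061,0.176,0],[0,0,0.0686],1],[[-0.041,0.182,0],[0,0,0.0686],1],[[-0.022,0.185,0],[0,0,0.0686],1],[[-0.002,0.186,0],[0,0,0.0686],1],[[0.018,0.185,0],[0,0,0.0686],1],
```

>>> servo_tool --deltas '[[[-0.129, -0.135, 0], [0, 0, 0.0686], 1], [[-0.142, -0.12, 0], [0, 0, 0.0686], 1], [[-0.155, -0.104, 0], [0, 0, 0.0686], 1], [[-0.165, -0.087, 0], [0, 0, 0.0686], 1], [[-0.173, -0.069, 0], [0, 0, 0.0686], 1], [[-0.18, -0.05, 0], [0, 0, 0.0686], 1], [[-0.184, -0.03, 0], [0, 0, 0.0686], 1], [[-0.186, -0.01, 0], [0, 0, 0.0686], 1]]'

```text
time_s: 0.9
eef_pos: [301.8, 215.5, 231.2]
ee_rot: [-0.0, 0.575, 0.818, -0.0]
force: [0.3, 1.5, 0.4]
grip_width: 1.001
grip_force: 0.0
```

>>> servo_tool --deltas '[[[-0.186, 0.01, 0], [0, 0, 0.0686], 1], [[-0.184, 0.03, 0], [0, 0, 0.0686], 1], [[-0.18, 0.05, 0], [0, 0, 0.0686], 1], [[-0.173, 0.069, 0], [0, 0, 0.0686], 1], [[-0.165, 0.087, 0], [0, 0, 0.0686], 1], [[-0.155, 0.104, 0], [0, 0, 0.0686], 1], [[-0.142, 0.12, 0], [0, 0, 0.0686], 1], [[-0.129, 0.135, 0], [0, 0, 0.0686], 1]]'

```text
time_s: 1.7
eef_pos: [419.0, -59.0, 231.2]
ee_rot: [-0.0, 0.865, 0.502, -0.0]
force: [0.9, 1.2, -0.2]
grip_width: 1.004
grip_force: 0.0
```

>>> servo_tool --deltas '[[[-0.114, 0.148, 0], [0, 0, 0.0686], 1], [[-0.097, 0.159, 0], [0, 0, 0.0686], 1], [[-0.079, 0.169, 0], [0, 0, 0.0686], 1], [[-0.061, 0.176, 0], [0, 0, 0.0686], 1], [[-0.041, 0.182, 0], [0, 0, 0.0686], 1], [[-0.022, 0.185, 0], [0, 0, 0.0686], 1], [[-0.002, 0.186, 0], [0, 0, 0.0686], 1], [[0.018, 0.185, 0], [0, 0, 0.0686], 1]]'

```text
time_s: 2.5
eef_pos: [535.7, -333.2, 230.8]
ee_rot: [-0.0, 0.995, 0.095, -0.0]
force: [0.2, 0.5, -0.4]
grip_width: 0.998
grip_force: 0.0
```

>>> servo_tool --deltas '[[[0, 0, 0], [0, 0, 0], 1], [[0, 0, 0], [0, 0, 0], 1], [[0, 0, 0], [0, 0, 0], 1]]'

```text
time_s: 2.8
eef_pos: [535.2, -330.9, 231.3]
ee_rot: [-0.0, 0.995, 0.098, -0.0]
force: [-0.2, 0.4, 0.6]
grip_width: 0.998
grip_force: 0.0
```

```bash
python3 - <<'E'
from rig import telemetry, optics
import cv2,numpy as np
s=telemetry.sense();print(s["joints"],s["eef_pos"],s["ee_rot"],s["force"])
a=optics.capture("side")[60:270,170:380];b=optics.capture("top")[90:270,225:405]
c=np.hstack([cv2.resize(x,(400,400),interpolation=cv2.INTER_CUBIC) for x in(a,b)])
cv2.imwrite("pics/z1.png",cv2.convertScaleAbs(c,alpha=1.5))
E
```

```text
[-7.39681675e-01  5.49471524e-01  1.14814696e+00  1.05319884e-04
  1.44453128e+00  6.33944087e-01] [ 535.24317801 -330.93415862  231.33067464] [-2.42034384e-04  9.95145020e-01  9.84190495e-02 -1.47443651e-04] [-0.21137197  0.44203508  0.58740455]
```

View pics/z1.png

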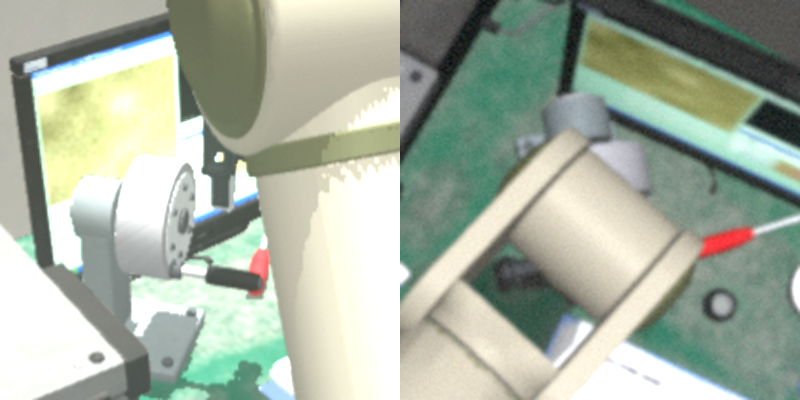

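The fingers are above the sleeve: in the left crop they are at (222,200) and the handle at (235,277), and the path down is clear. I'll descend and close.

>>> servo_tool --deltas '[[[0, 0, 0.1], [0, 0, 0], 1], [[0, 0, 0.12], [0, 0, 0], 1], [[0, 0, 0.12], [0, 0, 0], 1], [[0, 0, 0.1], [0, 0, 0], 1], [[0, 0, 0.08], [0, 0, 0], 1], [[0, 0, 0.06], [0, 0, 0], 1], [[0, 0, 0], [0, 0, 0], 1], [[0, 0, 0], [0, 0, 0], 1]]' --squeeze 40

```text
time_s: 3.7
eef_pos: [535.6, -331.9, 116.1]
ee_rot: [0.0, 0.995, 0.098, 0.0]
force: [-0.1, 0.4, 0.4]
grip_width: 1.002
grip_force: 0.0
```

>>> servo_tool --deltas '[[[0, 0, 0], [0, 0, 0], 0], [[0, 0, 0], [0, 0, 0], 0], [[0, 0, 0], [0, 0, 0], 0], [[0, 0, 0], [0, 0, 0], 0], [[0, 0, 0], [0, 0, 0], 0], [[0, 0, 0], [0, 0, 0], 0], [[0, 0, 0], [0, 0, 0], 0], [[0, 0, 0], [0, 0, 0], 0]]'

```text
time_s: 4.5
eef_pos: [535.3, -331.5, 115.1]
ee_rot: [-0.0, 0.995, 0.098, -0.0]
force: [-0.2, 4.0, -1.0]
grip_width: 0.219
grip_force: 39.7
```

```bash
python3 - <<'E'
from rig import telemetry, optics
import cv2,numpy as np
s=telemetry.sense();print(s["joints"],s["eef_pos"],s["ee_rot"],s["force"],s["grip_width"],s["grip_force"])
a=optics.capture("side")[100:240,220:360]
cv2.imwrite("pics/z2.png",cv2.convertScaleAbs(cv2.resize(a,(560,560),interpolation=cv2.INTER_CUBIC),alpha=1.5))
E
```

```text
[-7.40370399e-01  6.43788196e-01  1.30214282e+00  3.07350470e-04
  1.19657709e+00  6.34578619e-01] [ 535.29186835 -331.49278789  115.11348254] [-4.35957501e-04  9.95214691e-01  9.77112476e-02 -1.99763255e-04] [-0.20321121  4.03678521 -1.02561501] 0.2192013662236724 39.68182325363159
```

View pics/z2.png

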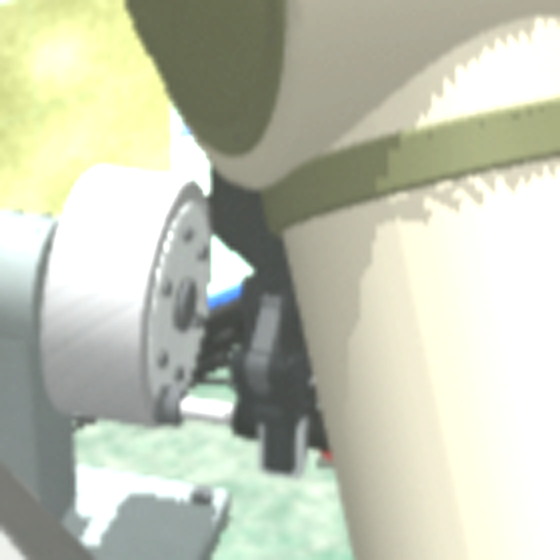

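The handle is gripped, with the fingers straddling the sleeve at about (275,390) in the crop. Next I'll compute rows for a slow sweep.

```bash
cat > rows.py <<'E'
import numpy as np,sys
t=float(sys.argv[1]);step=np.radians(float(sys.argv[2]))/8;n=int(sys.argv[3])
for c in range(n):
    L=[]
    for k in range(8):
        u=t+step;L.append(f"[[0,{-50*(np.sin(u)-np.sin(t))/200:.4f},{-50*(np.cos(u)-np.cos(t))/200:.4f}],[0,0,0],0]");t=u
    print(round(t,3),"["+",".join(L)+"]")
E
python3 rows.py 2.40 20 11
```

```text
2.749 [[[0,0.0082,0.0072],[0,0,0],0],[[0,0.0085,0.0068],[0,0,0],0],[[0,0.0088,0.0064],[0,0,0],0],[[0,0.0091,0.0061],[0,0,0],0],[[0,0.0093,0.0057],[0,0,0],0],[[0,0.0096,0.0052],[0,0,0],0],[[0,0.0098,0.0048],[0,0,0],0],[[0,0.0100,0.0044],[0,0,0],0]]
3.098 [[[0,0.0102,0.0040],[0,0,0],0],[[0,0.0103,0.0035],[0,0,0],0],[[0,0.0105,0.0031],[0,0,0],0],[[0,0.0106,0.0026],[0,0,0],0],[[0,0.0107,0.0021],[0,0,0],0],[[0,0.0108,0.0017],[0,0,0],0],[[0,0.0108,0.0012],[0,0,0],0],[[0,0.0109,0.0007],[0,0,0],0]]
3.447 [[[0,0.0109,0.0002],[0,0,0],0],[[0,0.0109,-0.0002],[0,0,0],0],[[0,0.0109,-0.0007],[0,0,0],0],[[0,0.0108,-0.0012],[0,0,0],0],[[0,0.0108,-0.0017],[0,0,0],0],[[0,0.0107,-0.0021],[0,0,0],0],[[0,0.0106,-0.0026],[0,0,0],0],[[0,0.0105,-0.0031],[0,0,0],0]]
3.796 [[[0,0.0103,-0.0035],[0,0,0],0],[[0,0.0102,-0.0040],[0,0,0],0],[[0,0.0100,-0.0044],[0,0,0],0],[[0,0.0098,-0.0048],[0,0,0],0],[[0,0.0096,-0.0052],[0,0,0],0],[[0,0.0093,-0.0057],[0,0,0],0],[[0,0.0091,-0.0061],[0,0,0],0],[[0,0.0088,-0.0065],[0,0,0],0]]
4.145 [[[0,0.0085,-0.0068],[0,0,0],0],[[0,0.0082,-0.0072],[0,0,0],0],[[0,0.0079,-0.0075],[0,0
[... 1032 characters left out ...]
],[0,0,0],0],[[0,-0.0065,-0.0088],[0,0,0],0],[[0,-0.0068,-0.0085],[0,0,0],0],[[0,-0.0072,-0.0082],[0,0,0],0],[[0,-0.0075,-0.0079],[0,0,0],0],[[0,-0.0079,-0.0075],[0,0,0],0]]
5.891 [[[0,-0.0082,-0.0072],[0,0,0],0],[[0,-0.0085,-0.0068],[0,0,0],0],[[0,-0.0088,-0.0064],[0,0,0],0],[[0,-0.0091,-0.0061],[0,0,0],0],[[0,-0.0093,-0.0057],[0,0,0],0],[[0,-0.0096,-0.0052],[0,0,0],0],[[0,-0.0098,-0.0048],[0,0,0],0],[[0,-0.0100,-0.0044],[0,0,0],0]]
6.24 [[[0,-0.0102,-0.0040],[0,0,0],0],[[0,-0.0103,-0.0035],[0,0,0],0],[[0,-0.0105,-0.0031],[0,0,0],0],[[0,-0.0106,-0.0026],[0,0,0],0],[[0,-0.0107,-0.0021],[0,0,0],0],[[0,-0.0108,-0.0017],[0,0,0],0],[[0,-0.0108,-0.0012],[0,0,0],0],[[0,-0.0109,-0.0007],[0,0,0],0]]
```

>>> servo_tool --deltas '[[[0, 0.0082, 0.0072], [0, 0, 0], 0], [[0, 0.0085, 0.0068], [0, 0, 0], 0], [[0, 0.0088, 0.0064], [0, 0, 0], 0], [[0, 0.0091, 0.0061], [0, 0, 0], 0], [[0, 0.0093, 0.0057], [0, 0, 0], 0], [[0, 0.0096, 0.0052], [0, 0, 0], 0], [[0, 0.0098, 0.0048], [0, 0, 0], 0], [[0, 0.01, 0.0044], [0, 0, 0], 0]]'

```text
time_s: 5.35
eef_pos: [538.0, -345.1, 105.4]
ee_rot: [-0.001, 0.995, 0.098, -0.001]
force: [-1.5, 8.4, -0.7]
grip_width: 0.217
grip_force: 39.8
```

>>> servo_tool --deltas '[[[0, 0.0102, 0.004], [0, 0, 0], 0], [[0, 0.0103, 0.0035], [0, 0, 0], 0], [[0, 0.0105, 0.0031], [0, 0, 0], 0], [[0, 0.0106, 0.0026], [0, 0, 0], 0], [[0, 0.0107, 0.0021], [0, 0, 0], 0], [[0, 0.0108, 0.0017], [0, 0, 0], 0], [[0, 0.0108, 0.0012], [0, 0, 0], 0], [[0, 0.0109, 0.0007], [0, 0, 0], 0]]'

```text
time_s: 6.15
eef_pos: [541.1, -361.2, 100.9]
ee_rot: [-0.002, 0.995, 0.098, -0.001]
force: [-1.1, 8.6, -3.5]
grip_width: 0.221
grip_force: 39.5
```

>>> servo_tool --deltas '[[[0, 0.0109, 0.0002], [0, 0, 0], 0], [[0, 0.0109, -0.0002], [0, 0, 0], 0], [[0, 0.0109, -0.0007], [0, 0, 0], 0], [[0, 0.0108, -0.0012], [0, 0, 0], 0], [[0, 0.0108, -0.0017], [0, 0, 0], 0], [[0, 0.0107, -0.0021], [0, 0, 0], 0], [[0, 0.0106, -0.0026], [0, 0, 0], 0], [[0, 0.0105, -0.0031], [0, 0, 0], 0]]'

```text
time_s: 6.95
eef_pos: [544.2, -377.8, 102.3]
ee_rot: [-0.003, 0.995, 0.098, -0.001]
force: [-0.8, 8.4, -9.7]
grip_width: 0.22
grip_force: 39.2
```

>>> servo_tool --deltas '[[[0, 0.0103, -0.0035], [0, 0, 0], 0], [[0, 0.0102, -0.004], [0, 0, 0], 0], [[0, 0.01, -0.0044], [0, 0, 0], 0], [[0, 0.0098, -0.0048], [0, 0, 0], 0], [[0, 0.0096, -0.0052], [0, 0, 0], 0], [[0, 0.0093, -0.0057], [0, 0, 0], 0], [[0, 0.0091, -0.0061], [0, 0, 0], 0], [[0, 0.0088, -0.0065], [0, 0, 0], 0]]'

```text
time_s: 7.75
eef_pos: [547.3, -393.3, 109.4]
ee_rot: [-0.003, 0.995, 0.098, -0.001]
force: [3.0, 4.4, -13.9]
grip_width: 0.215
grip_force: 39.4
```

>>> servo_tool --deltas '[[[0, 0.0085, -0.0068], [0, 0, 0], 0], [[0, 0.0082, -0.0072], [0, 0, 0], 0], [[0, 0.0079, -0.0075], [0, 0, 0], 0], [[0, 0.0075, -0.0079], [0, 0, 0], 0], [[0, 0.0072, -0.0082], [0, 0, 0], 0], [[0, 0.0068, -0.0085], [0, 0, 0], 0], [[0, 0.0064, -0.0088], [0, 0, 0], 0], [[0, 0.0061, -0.0091], [0, 0, 0], 0]]'

```text
time_s: 8.55
eef_pos: [550.1, -407.8, 124.9]
ee_rot: [0.001, 0.995, 0.097, 0.0]
force: [4.9, -5.9, -17.2]
grip_width: 0.215
grip_force: 40.0
```

>>> servo_tool --deltas '[[[0, 0.0057, -0.0093], [0, 0, 0], 0], [[0, 0.0052, -0.0096], [0, 0, 0], 0], [[0, 0.0048, -0.0098], [0, 0, 0], 0], [[0, 0.0044, -0.01], [0, 0, 0], 0], [[0, 0.004, -0.0102], [0, 0, 0], 0], [[0, 0.0035, -0.0103], [0, 0, 0], 0], [[0, 0.0031, -0.0105], [0, 0, 0], 0], [[0, 0.0026, -0.0106], [0, 0, 0], 0]]'

```text
time_s: 9.35
eef_pos: [551.4, -414.2, 141.9]
ee_rot: [0.001, 0.995, 0.097, 0.0]
force: [3.0, -3.2, -11.4]
grip_width: 0.219
grip_force: 40.5
```

>>> servo_tool --deltas '[[[0, 0.0021, -0.0107], [0, 0, 0], 0], [[0, 0.0017, -0.0108], [0, 0, 0], 0], [[0, 0.0012, -0.0108], [0, 0, 0], 0], [[0, 0.0007, -0.0109], [0, 0, 0], 0], [[0, 0.0002, -0.0109], [0, 0, 0], 0], [[0, -0.0002, -0.0109], [0, 0, 0], 0], [[0, -0.0007, -0.0109], [0, 0, 0], 0], [[0, -0.0012, -0.0108], [0, 0, 0], 0]]'

```text
time_s: 10.15
eef_pos: [551.4, -414.3, 159.3]
ee_rot: [0.001, 0.995, 0.097, 0.0]
force: [1.0, -5.3, -10.9]
grip_width: 0.22
grip_force: 40.7
```

>>> servo_tool --deltas '[[[0, -0.0017, -0.0108], [0, 0, 0], 0], [[0, -0.0021, -0.0107], [0, 0, 0], 0], [[0, -0.0026, -0.0106], [0, 0, 0], 0], [[0, -0.0031, -0.0105], [0, 0, 0], 0], [[0, -0.0035, -0.0103], [0, 0, 0], 0], [[0, -0.004, -0.0102], [0, 0, 0], 0], [[0, -0.0044, -0.01], [0, 0, 0], 0], [[0, -0.0048, -0.0098], [0, 0, 0], 0]]'

```text
time_s: 10.95
eef_pos: [550.4, -408.5, 175.5]
ee_rot: [0.0, 0.995, 0.098, -0.0]
force: [-1.0, -3.6, -10.1]
grip_width: 0.217
grip_force: 40.8
```

>>> servo_tool --deltas '[[[0, -0.0052, -0.0096], [0, 0, 0], 0], [[0, -0.0057, -0.0093], [0, 0, 0], 0], [[0, -0.0061, -0.0091], [0, 0, 0], 0], [[0, -0.0065, -0.0088], [0, 0, 0], 0], [[0, -0.0068, -0.0085], [0, 0, 0], 0], [[0, -0.0072, -0.0082], [0, 0, 0], 0], [[0, -0.0075, -0.0079], [0, 0, 0], 0], [[0, -0.0079, -0.0075], [0, 0, 0], 0]]'

```text
time_s: 11.75
eef_pos: [548.3, -397.8, 188.8]
ee_rot: [-0.0, 0.995, 0.098, -0.0]
force: [-3.9, -1.6, -11.6]
grip_width: 0.213
grip_force: 40.6
```

>>> servo_tool --deltas '[[[0, -0.0082, -0.0072], [0, 0, 0], 0], [[0, -0.0085, -0.0068], [0, 0, 0], 0], [[0, -0.0088, -0.0064], [0, 0, 0], 0], [[0, -0.0091, -0.0061], [0, 0, 0], 0], [[0, -0.0093, -0.0057], [0, 0, 0], 0], [[0, -0.0096, -0.0052], [0, 0, 0], 0], [[0, -0.0098, -0.0048], [0, 0, 0], 0], [[0, -0.01, -0.0044], [0, 0, 0], 0]]'

```text
time_s: 12.55
eef_pos: [545.5, -383.3, 197.7]
ee_rot: [-0.001, 0.995, 0.098, -0.0]
force: [-3.6, 0.6, -20.7]
grip_width: 0.216
grip_force: 39.7
```

>>> servo_tool --deltas '[[[0, -0.0102, -0.004], [0, 0, 0], 0], [[0, -0.0103, -0.0035], [0, 0, 0], 0], [[0, -0.0105, -0.0031], [0, 0, 0], 0], [[0, -0.0106, -0.0026], [0, 0, 0], 0], [[0, -0.0107, -0.0021], [0, 0, 0], 0], [[0, -0.0108, -0.0017], [0, 0, 0], 0], [[0, -0.0108, -0.0012], [0, 0, 0], 0], [[0, -0.0109, -0.0007], [0, 0, 0], 0]]'

```text
time_s: 13.35
eef_pos: [542.4, -367.3, 201.0]
ee_rot: [0.0, 0.995, 0.098, -0.0]
force: [-0.7, -5.4, -28.5]
grip_width: 0.217
grip_force: 39.8
```

```bash
cat > fit.py <<'E'
import numpy as np
from scipy.optimize import least_squares
# x y z fx fy fz dir
D=np.array([l.split() for l in open("d.txt") if l.strip()],float)
yaw=np.radians(11.25);ax=np.array([-np.sin(yaw),np.cos(yaw)])
Y=D[:,:2]@ax;Z=D[:,2]+19;F=np.c_[D[:,3:5]@ax-0.4,D[:,5]-0.3]
m=D[:,6]!=9
r=least_squares(lambda p:np.hypot(Y-p[0],Z-p[1])-p[2],[-462,170,50])
print("circle",r.x,"res",np.abs(r.fun).max())
c=r.x;T=np.arctan2(Y-c[0],Z-c[1])%(2*np.pi)
ft=F[:,0]*np.cos(T)-F[:,1]*np.sin(T);fr=F[:,0]*np.sin(T)+F[:,1]*np.cos(T)
for a in zip(T,ft,fr,D[:,6]):print(np.round(a,2))
for lab,use in(("free",m),):
    A=np.c_[np.sin(T),np.cos(T),-D[:,6]][use]
    s,res,_,_=np.linalg.lstsq(A,ft[use],rcond=None)
    # force on handle from slug along +theta = a sin T + b cos T = Asin(T-phi... )
    print("a,b,drag",s,"amp",np.hypot(*s[:2]),"rms",np.std(ft[use]-A@s))
    # pull=0 with negative slope -> slug at bottom
    k=np.arctan2(-s[1],s[0]) # a sinT+b cosT = R sin(T-k)
    print("stable theta",(k+np.pi)%(2*np.pi))
E
cat > d.txt <<'E'
538.0 -345.1 105.4 -1.5 8.4 -0.7 1
541.1 -361.2 100.9 -1.1 8.6 -3.5 1
544.2 -377.8 102.3 -.8 8.4 -9.7 1
547.3 -393.3 109.4 3.0 4.4 -13.9 1
550.1 -407.8 124.9 4.9 -5.9 -17.2 1
551.4 -414.2 141.9 3.0 -3.2 -11.4 1
551.4 -414.3 159.3 1.0 -5.3 -10.9 1
550.4 -408.5 175.5 -1.0 -3.6 -10.1 1
548.3 -397.8 188.8 -3.9 -1.6 -11.6 1
545.5 -383.3 197.7 -3.6 .6 -20.7 1
542.4 -367.3 201.0 -.7 -5.4 -28.5 1
E
python3 fit.py
```

```text
circle [-464.43903292  169.87399406   50.12338384] res 0.06334437773153923
[ 2.71 -6.96  4.32  1.  ]
[ 3.05 -7.86  4.54  1.  ]
[  3.39 -10.2    7.74   1.  ]
[  3.74 -10.72   9.89   1.  ]
[  4.17 -11.26  15.18   1.  ]
[  4.53 -10.77   6.15   1.  ]
[  4.88 -12.01   3.83   1.  ]
[  5.23 -10.89  -1.86   1.  ]
[ 5.57 -8.68 -8.23  1.  ]
[  5.92  -6.67 -19.93   1.  ]
[  6.25  -6.49 -28.61   1.  ]
a,b,drag [4.13750714 1.37418182 7.2974158 ] amp 4.359740936771363 rms 0.5585086332194756
stable theta 2.820927323678389
```

```bash
sed -i 's/-50\*/-50.1*/g; s/,\[0,0,0\],0\]/,O,0]/' rows.py; python3 rows.py 6.27 -20 12|sed 's/,O,0\]/]/g'
```

```text
5.921 [[[0,0.0109,0.0004]],[[0,0.0109,0.0009]],[[0,0.0108,0.0013]],[[0,0.0108,0.0018]],[[0,0.0107,0.0023]],[[0,0.0106,0.0027]],[[0,0.0105,0.0032]],[[0,0.0103,0.0036]]]
5.572 [[[0,0.0101,0.0041]],[[0,0.0099,0.0045]],[[0,0.0097,0.0050]],[[0,0.0095,0.0054]],[[0,0.0093,0.0058]],[[0,0.0090,0.0062]],[[0,0.0087,0.0066]],[[0,0.0084,0.0070]]]
5.223 [[[0,0.0081,0.0073]],[[0,0.0078,0.0077]],[[0,0.0075,0.0080]],[[0,0.0071,0.0083]],[[0,0.0067,0.0086]],[[0,0.0063,0.0089]],[[0,0.0060,0.0092]],[[0,0.0055,0.0094]]]
4.874 [[[0,0.0051,0.0097]],[[0,0.0047,0.0099]],[[0,0.0043,0.0101]],[[0,0.0038,0.0102]],[[0,0.0034,0.0104]],[[0,0.0029,0.0105]],[[0,0.0025,0.0106]],[[0,0.0020,0.0107]]]
4.525 [[[0,0.0015,0.0108]],[[0,0.0010,0.0109]],[[0,0.0006,0.0109]],[[0,0.0001,0.0109]],[[0,-0.0004,0.0109]],[[0,-0.0009,0.0109]],[[0,-0.0013,0.0108]],[[0,-0.0018,0.0108]]]
4.176 [[[0,-0.0023,0.0107]],[[0,-0.0027,0.0106]],[[0,-0.0032,0.0105]],[[0,-0.0036,0.0103]],[[0,-0.0041,0.0101]],[[0,-0.0045,0.0099]],[[0,-0.0050,0.0097]],[[0,-0.0054,0.0095]]]
3.827 [[[0,-0.0058,0.0093]],[[0,-0.0062,0.0090]],[[0,-0.0066,0.0087]],[[0,-0.007
[... 298 characters left out ...]
],[[0,-0.0105,0.0029]],[[0,-0.0106,0.0025]],[[0,-0.0107,0.0020]],[[0,-0.0108,0.0015]],[[0,-0.0109,0.0010]],[[0,-0.0109,0.0006]],[[0,-0.0109,0.0001]]]
2.779 [[[0,-0.0109,-0.0004]],[[0,-0.0109,-0.0009]],[[0,-0.0108,-0.0013]],[[0,-0.0108,-0.0018]],[[0,-0.0107,-0.0023]],[[0,-0.0106,-0.0027]],[[0,-0.0105,-0.0032]],[[0,-0.0103,-0.0036]]]
2.43 [[[0,-0.0101,-0.0041]],[[0,-0.0099,-0.0045]],[[0,-0.0097,-0.0050]],[[0,-0.0095,-0.0054]],[[0,-0.0093,-0.0058]],[[0,-0.0090,-0.0062]],[[0,-0.0087,-0.0066]],[[0,-0.0084,-0.0070]]]
2.081 [[[0,-0.0081,-0.0073]],[[0,-0.0078,-0.0077]],[[0,-0.0075,-0.0080]],[[0,-0.0071,-0.0083]],[[0,-0.0067,-0.0086]],[[0,-0.0063,-0.0089]],[[0,-0.0060,-0.0092]],[[0,-0.0055,-0.0094]]]
```

>>> servo_tool --deltas '[[[0, 0.0109, 0.0034], [0, 0, 0], 0], [[0, 0.0109, 0.0034], [0, 0, 0], 0], [[0, 0.0108, 0.0013], [0, 0, 0], 0], [[0, 0.0108, 0.0018], [0, 0, 0], 0], [[0, 0.0107, 0.0023], [0, 0, 0], 0], [[0, 0.0106, 0.0027], [0, 0, 0], 0], [[0, 0.0105, 0.0032], [0, 0, 0], 0], [[0, 0.0103, 0.0036], [0, 0, 0], 0]]'

```text
time_s: 14.15
eef_pos: [545.2, -381.8, 198.2]
ee_rot: [-0.002, 0.995, 0.098, -0.001]
force: [-10.7, 10.5, -15.5]
grip_width: 0.216
grip_force: 41.3
```

>>> servo_tool --deltas '[[[0, 0.0101, 0.0041], [0, 0, 0], 0], [[0, 0.0099, 0.0045], [0, 0, 0], 0], [[0, 0.0097, 0.005], [0, 0, 0], 0], [[0, 0.0095, 0.0054], [0, 0, 0], 0], [[0, 0.0093, 0.0058], [0, 0, 0], 0], [[0, 0.009, 0.0062], [0, 0, 0], 0], [[0, 0.0087, 0.0066], [0, 0, 0], 0], [[0, 0.0084, 0.007], [0, 0, 0], 0]]'

```text
time_s: 14.95
eef_pos: [548.1, -396.4, 190.1]
ee_rot: [-0.002, 0.995, 0.098, -0.001]
force: [-11.7, 13.3, -10.4]
grip_width: 0.22
grip_force: 41.9
```

>>> servo_tool --deltas '[[[0, 0.0081, 0.0073], [0, 0, 0], 0], [[0, 0.0078, 0.0077], [0, 0, 0], 0], [[0, 0.0075, 0.008], [0, 0, 0], 0], [[0, 0.0071, 0.0083], [0, 0, 0], 0], [[0, 0.0067, 0.0086], [0, 0, 0], 0], [[0, 0.0063, 0.0089], [0, 0, 0], 0], [[0, 0.006, 0.0092], [0, 0, 0], 0], [[0, 0.0055, 0.0094], [0, 0, 0], 0]]'

```text
time_s: 15.75
eef_pos: [550.3, -407.4, 177.7]
ee_rot: [-0.001, 0.995, 0.098, -0.001]
force: [-13.4, 12.2, -5.9]
grip_width: 0.219
grip_force: 42.4
```

>>> servo_tool --deltas '[[[0, 0.0051, 0.0097], [0, 0, 0], 0], [[0, 0.0047, 0.0099], [0, 0, 0], 0], [[0, 0.0043, 0.0101], [0, 0, 0], 0], [[0, 0.0038, 0.0102], [0, 0, 0], 0], [[0, 0.0034, 0.0104], [0, 0, 0], 0], [[0, 0.0029, 0.0105], [0, 0, 0], 0], [[0, 0.0025, 0.0106], [0, 0, 0], 0], [[0, 0.002, 0.0107], [0, 0, 0], 0]]'

```text
time_s: 16.55
eef_pos: [551.5, -413.8, 162.4]
ee_rot: [-0.0, 0.995, 0.098, -0.0]
force: [-15.1, 11.7, 0.6]
grip_width: 0.217
grip_force: 42.8
```

>>> servo_tool --deltas '[[[0, 0.0015, 0.0108], [0, 0, 0], 0], [[0, 0.001, 0.0109], [0, 0, 0], 0], [[0, 0.0006, 0.0109], [0, 0, 0], 0], [[0, 0.0001, 0.0109], [0, 0, 0], 0], [[0, -0.0004, 0.0109], [0, 0, 0], 0], [[0, -0.0009, 0.0109], [0, 0, 0], 0], [[0, -0.0013, 0.0108], [0, 0, 0], 0], [[0, -0.0018, 0.0108], [0, 0, 0], 0]]'

```text
time_s: 17.35
eef_pos: [551.8, -415.0, 146.2]
ee_rot: [0.002, 0.995, 0.098, 0.001]
force: [-13.6, 6.3, 3.8]
grip_width: 0.216
grip_force: 43.1
```

>>> servo_tool --deltas '[[[0, -0.0023, 0.0107], [0, 0, 0], 0], [[0, -0.0027, 0.0106], [0, 0, 0], 0], [[0, -0.0032, 0.0105], [0, 0, 0], 0], [[0, -0.0036, 0.0103], [0, 0, 0], 0], [[0, -0.0041, 0.0101], [0, 0, 0], 0], [[0, -0.0045, 0.0099], [0, 0, 0], 0], [[0, -0.005, 0.0097], [0, 0, 0], 0], [[0, -0.0054, 0.0095], [0, 0, 0], 0]]'

```text
time_s: 18.15
eef_pos: [551.0, -411.0, 130.5]
ee_rot: [0.004, 0.995, 0.097, 0.002]
force: [-11.1, -2.7, 2.9]
grip_width: 0.217
grip_force: 42.9
```

>>> servo_tool --deltas '[[[-0.0005, -0.0058, 0.0093], [0, 0, 0], 0], [[-0.0005, -0.0062, 0.009], [0, 0, 0], 0], [[-0.0005, -0.0066, 0.0087], [0, 0, 0], 0], [[-0.0005, -0.007, 0.0084], [0, 0, 0], 0], [[0, -0.0073, 0.0081], [0, 0, 0], 0], [[0, -0.0077, 0.0078], [0, 0, 0], 0], [[0, -0.008, 0.0075], [0, 0, 0], 0], [[0, -0.0083, 0.0071], [0, 0, 0], 0]]'

```text
time_s: 18.95
eef_pos: [549.2, -401.7, 116.5]
ee_rot: [0.006, 0.995, 0.097, 0.003]
force: [-2.3, -13.7, -8.5]
grip_width: 0.213
grip_force: 42.1
```

>>> servo_tool --deltas '[[[0, -0.0086, 0.0067], [0, 0, 0], 0], [[0, -0.0089, 0.0063], [0, 0, 0], 0], [[0, -0.0092, 0.006], [0, 0, 0], 0], [[0, -0.0094, 0.0055], [0, 0, 0], 0], [[0, -0.0097, 0.0051], [0, 0, 0], 0], [[0, -0.0099, 0.0047], [0, 0, 0], 0], [[0, -0.0101, 0.0043], [0, 0, 0], 0], [[0, -0.0102, 0.0038], [0, 0, 0], 0]]'

```text
time_s: 19.75
eef_pos: [546.0, -386.0, 105.3]
ee_rot: [0.004, 0.995, 0.097, 0.002]
force: [1.2, -13.3, -20.9]
grip_width: 0.217
grip_force: 40.9
```

>>> servo_tool --deltas '[[[0, -0.0104, 0.0034], [0, 0, 0], 0], [[0, -0.0105, 0.0029], [0, 0, 0], 0], [[0, -0.0106, 0.0025], [0, 0, 0], 0], [[0, -0.0107, 0.002], [0, 0, 0], 0], [[0, -0.0108, 0.0015], [0, 0, 0], 0], [[0, -0.0109, 0.001], [0, 0, 0], 0], [[0, -0.0109, 0.0006], [0, 0, 0], 0], [[0, -0.0109, 0.0001], [0, 0, 0], 0]]'

```text
time_s: 20.55
eef_pos: [542.3, -367.0, 101.0]
ee_rot: [0.001, 0.995, 0.097, 0.001]
force: [0.8, -6.1, -25.6]
grip_width: 0.216
grip_force: 40.5
```

>>> servo_tool --deltas '[[[0, -0.0109, -0.0004], [0, 0, 0], 0], [[0, -0.0109, -0.0009], [0, 0, 0], 0], [[0, -0.0108, -0.0013], [0, 0, 0], 0], [[0, -0.0108, -0.0018], [0, 0, 0], 0], [[0, -0.0107, -0.0023], [0, 0, 0], 0], [[0, -0.0106, -0.0027], [0, 0, 0], 0], [[0, -0.0105, -0.0032], [0, 0, 0], 0], [[0, -0.0103, -0.0036], [0, 0, 0], 0]]'

```text
time_s: 21.35
eef_pos: [538.6, -348.5, 104.2]
ee_rot: [-0.0, 0.995, 0.098, 0.0]
force: [0.2, 0.8, -22.9]
grip_width: 0.217
grip_force: 40.6
```

>>> servo_tool --deltas '[[[0, -0.0101, -0.0041], [0, 0, 0], 0], [[0, -0.0099, -0.0045], [0, 0, 0], 0], [[0, -0.0097, -0.005], [0, 0, 0], 0], [[0, -0.0095, -0.0054], [0, 0, 0], 0], [[0, -0.0093, -0.0058], [0, 0, 0], 0], [[0, -0.009, -0.0062], [0, 0, 0], 0], [[0, -0.0087, -0.0066], [0, 0, 0], 0], [[0, -0.0084, -0.007], [0, 0, 0], 0]]'

```text
time_s: 22.15
eef_pos: [535.7, -333.6, 113.4]
ee_rot: [-0.001, 0.995, 0.098, 0.0]
force: [2.2, 6.8, -20.5]
grip_width: 0.219
grip_force: 40.9
```

>>> servo_tool --deltas '[[[0, -0.0081, -0.0073], [0, 0, 0], 0], [[0, -0.0078, -0.0077], [0, 0, 0], 0], [[0, -0.0075, -0.008], [0, 0, 0], 0], [[0, -0.0071, -0.0083], [0, 0, 0], 0], [[0, -0.0067, -0.0086], [0, 0, 0], 0], [[0, -0.0063, -0.0089], [0, 0, 0], 0], [[0, -0.006, -0.0092], [0, 0, 0], 0], [[0, -0.0055, -0.0094], [0, 0, 0], 0]]'

```text
time_s: 22.95
eef_pos: [533.6, -322.6, 127.5]
ee_rot: [-0.001, 0.995, 0.098, 0.0]
force: [0.0, 8.8, -16.2]
grip_width: 0.218
grip_force: 41.4
```

```bash
cat >> d.txt <<'E'
545.2 -381.8 198.2 -10.7 10.5 -15.5 -1
548.1 -396.4 190.1 -11.7 13.3 -10.4 -1
550.3 -407.4 177.7 -13.4 12.2 -5.9 -1
551.5 -413.8 162.4 -15.1 11.7 .6 -1
551.8 -415.0 146.2 -13.6 6.3 3.8 -1
551.0 -411.0 130.5 -11.1 -2.7 2.9 -1
549.2 -401.7 116.5 -2.3 -13.7 -8.5 -1
546.0 -386.0 105.3 1.2 -13.3 -20.9 -1
542.3 -367.0 101.0 .8 -6.1 -25.6 -1
538.6 -348.5 104.2 .2 .8 -22.9 -1
535.7 -333.6 113.4 2.2 6.8 -20.5 -1
533.6 -322.6 127.5 0 8.8 -16.2 -1
E
python3 fit.py; python3 -c "
from rig import telemetry;s=telemetry.sense();print(s['time_s'],s['eef_pos'],s['force'])"
```

```text
circle [-464.68499302  169.87098051   50.02144799] res 0.20739598542478177
[ 2.7  -6.94  4.35  1.  ]
[ 3.04 -7.84  4.58  1.  ]
[  3.38 -10.16   7.79   1.  ]
[  3.73 -10.68   9.94   1.  ]
[  4.16 -11.22  15.21   1.  ]
[  4.53 -10.77   6.16   1.  ]
[  4.88 -12.02   3.82   1.  ]
[  5.23 -10.89  -1.89   1.  ]
[ 5.58 -8.65 -8.26  1.  ]
[  5.92  -6.58 -19.96   1.  ]
[  6.26  -6.35 -28.64   1.  ]
[  5.95   6.24 -18.82  -1.  ]
[  5.61   5.07 -17.65  -1.  ]
[  5.28   2.37 -15.29  -1.  ]
[  4.94   3.52 -13.58  -1.  ]
[ 4.62  2.7  -8.72 -1.  ]
[ 4.29  2.73 -0.25 -1.  ]
[ 3.96  2.78 15.78 -1.  ]
[ 3.56  3.81 24.94 -1.  ]
[ 3.16  5.99 26.03 -1.  ]
[ 2.78  7.95 21.8  -1.  ]
[ 2.42  9.36 19.47 -1.  ]
[ 2.06 10.74 14.99 -1.  ]
a,b,drag [4.55986254 1.19676789 7.06601384] amp 4.7142973776612385 rms 0.5771951874141426
stable theta 2.884924541074733
22.95 [ 533.55393614 -322.6398211   127.51398848] [ 3.29647862e-04  8.84190793e+00 -1.61609873e+01]
```

```bash
python3 rows.py 2.06 20 4|sed 's/,O,0\]/]/g';python3 rows.py 3.456 -17 2|sed 's/,O,0\]/]/g'
```

```text
2.409 [[[0,0.0053,0.0095]],[[0,0.0058,0.0093]],[[0,0.0062,0.0090]],[[0,0.0065,0.0088]],[[0,0.0069,0.0085]],[[0,0.0073,0.0082]],[[0,0.0076,0.0078]],[[0,0.0080,0.0075]]]
2.758 [[[0,0.0083,0.0071]],[[0,0.0086,0.0068]],[[0,0.0089,0.0064]],[[0,0.0091,0.0060]],[[0,0.0094,0.0056]],[[0,0.0096,0.0052]],[[0,0.0098,0.0047]],[[0,0.0100,0.0043]]]
3.107 [[[0,0.0102,0.0039]],[[0,0.0104,0.0034]],[[0,0.0105,0.0030]],[[0,0.0106,0.0025]],[[0,0.0107,0.0020]],[[0,0.0108,0.0016]],[[0,0.0109,0.0011]],[[0,0.0109,0.0006]]]
3.456 [[[0,0.0109,0.0001]],[[0,0.0109,-0.0003]],[[0,0.0109,-0.0008]],[[0,0.0109,-0.0013]],[[0,0.0108,-0.0018]],[[0,0.0107,-0.0022]],[[0,0.0106,-0.0027]],[[0,0.0105,-0.0032]]]
3.159 [[[0,-0.0089,0.0027]],[[0,-0.0090,0.0024]],[[0,-0.0091,0.0020]],[[0,-0.0091,0.0017]],[[0,-0.0092,0.0014]],[[0,-0.0092,0.0010]],[[0,-0.0093,0.0007]],[[0,-0.0093,0.0003]]]
2.863 [[[0,-0.0093,-0.0000]],[[0,-0.0093,-0.0004]],[[0,-0.0093,-0.0007]],[[0,-0.0092,-0.0010]],[[0,-0.0092,-0.0014]],[[0,-0.0091,-0.0017]],[[0,-0.0091,-0.0021]],[[0,-0.0090,-0.0024]]]
```

>>> servo_tool --deltas '[[[0, 0.0045, 0.0115], [0, 0, 0], 0], [[0, 0.0051, 0.0113], [0, 0, 0], 0], [[0, 0.0062, 0.009], [0, 0, 0], 0], [[0, 0.0065, 0.0088], [0, 0, 0], 0], [[0, 0.0069, 0.0085], [0, 0, 0], 0], [[0, 0.0073, 0.0082], [0, 0, 0], 0], [[0, 0.0076, 0.0078], [0, 0, 0], 0], [[0, 0.008, 0.0075], [0, 0, 0], 0]]'

```text
time_s: 23.75
eef_pos: [535.5, -332.6, 114.2]
ee_rot: [-0.001, 0.995, 0.098, 0.0]
force: [-5.0, 13.6, -7.1]
grip_width: 0.218
grip_force: 42.4
```

>>> servo_tool --deltas '[[[0, 0.0083, 0.0071], [0, 0, 0], 0], [[0, 0.0086, 0.0068], [0, 0, 0], 0], [[0, 0.0089, 0.0064], [0, 0, 0], 0], [[0, 0.0091, 0.006], [0, 0, 0], 0], [[0, 0.0094, 0.0056], [0, 0, 0], 0], [[0, 0.0096, 0.0052], [0, 0, 0], 0], [[0, 0.0098, 0.0047], [0, 0, 0], 0], [[0, 0.01, 0.0043], [0, 0, 0], 0]]'

```text
time_s: 24.55
eef_pos: [538.4, -347.3, 104.6]
ee_rot: [-0.001, 0.995, 0.098, 0.0]
force: [-3.0, 11.9, -9.0]
grip_width: 0.218
grip_force: 42.1
```

>>> servo_tool --deltas '[[[0, 0.0102, 0.0039], [0, 0, 0], 0], [[0, 0.0104, 0.0034], [0, 0, 0], 0], [[0, 0.0105, 0.003], [0, 0, 0], 0], [[0, 0.0106, 0.0025], [0, 0, 0], 0], [[0, 0.0107, 0.002], [0, 0, 0], 0], [[0, 0.0108, 0.0016], [0, 0, 0], 0], [[0, 0.0109, 0.0011], [0, 0, 0], 0], [[0, 0.0109, 0.0006], [0, 0, 0], 0]]'

```text
time_s: 25.35
eef_pos: [541.7, -364.4, 100.8]
ee_rot: [-0.0, 0.995, 0.098, 0.0]
force: [-1.9, 10.1, -11.0]
grip_width: 0.218
grip_force: 41.9
```

>>> servo_tool --deltas '[[[0, 0.0109, 0.0001], [0, 0, 0], 0], [[0, 0.0109, -0.0003], [0, 0, 0], 0], [[0, 0.0109, -0.0008], [0, 0, 0], 0], [[0, 0.0109, -0.0013], [0, 0, 0], 0], [[0, 0.0108, -0.0018], [0, 0, 0], 0], [[0, 0.0107, -0.0022], [0, 0, 0], 0], [[0, 0.0106, -0.0027], [0, 0, 0], 0], [[0, 0.0105, -0.0032], [0, 0, 0], 0]]'

```text
time_s: 26.15
eef_pos: [545.1, -381.8, 103.4]
ee_rot: [0.0, 0.995, 0.098, 0.0]
force: [-1.8, 6.4, -11.7]
grip_width: 0.215
grip_force: 41.9
```

>>> servo_tool --deltas '[[[0, -0.0089, 0.0027], [0, 0, 0], 0], [[0, -0.009, 0.0024], [0, 0, 0], 0], [[0, -0.0091, 0.002], [0, 0, 0], 0], [[0, -0.0091, 0.0017], [0, 0, 0], 0], [[0, -0.0092, 0.0014], [0, 0, 0], 0], [[0, -0.0092, 0.001], [0, 0, 0], 0], [[0, -0.0093, 0.0007], [0, 0, 0], 0], [[0, -0.0093, 0.0003], [0, 0, 0], 0]]'

```text
time_s: 26.95
eef_pos: [542.8, -369.8, 101.0]
ee_rot: [0.003, 0.995, 0.097, 0.002]
force: [3.3, -6.3, -15.0]
grip_width: 0.216
grip_force: 41.6
```

>>> servo_tool --deltas '[[[0, -0.0093, 0], [0, 0, 0], 0], [[0, -0.0093, -0.0004], [0, 0, 0], 0], [[0, -0.0093, -0.0007], [0, 0, 0], 0], [[0, -0.0092, -0.001], [0, 0, 0], 0], [[0, -0.0092, -0.0014], [0, 0, 0], 0], [[0, -0.0091, -0.0017], [0, 0, 0], 0], [[0, -0.0091, -0.0021], [0, 0, 0], 0], [[0, -0.009, -0.0024], [0, 0, 0], 0]]'

```text
time_s: 27.75
eef_pos: [539.6, -353.8, 102.3]
ee_rot: [0.001, 0.995, 0.098, 0.001]
force: [1.8, -3.3, -9.5]
grip_width: 0.217
grip_force: 42.1
```

```bash
cat >> d.txt <<'E'
535.5 -332.6 114.2 -5 13.6 -7.1 1
538.4 -347.3 104.6 -3 11.9 -9 1
541.7 -364.4 100.8 -1.9 10.1 -11 1
545.1 -381.8 103.4 -1.8 6.4 -11.7 1
542.8 -369.8 101.0 3.3 -6.3 -15 -1
539.6 -353.8 102.3 1.8 -3.3 -9.5 -1
E
python3 fit.py|(head -1; tail -8)
```

```text
circle [-464.68490463  169.85778042   50.02744728] res 0.1961254720226222
```

```bash
python3 fit.py|tail -8
```

```text
[ 2.39 -5.17 14.89  1.  ]
[ 2.75 -7.43 13.11  1.  ]
[ 3.11 -9.51 11.61  1.  ]
[ 3.47 -9.76  9.36  1.  ]
[ 3.22  6.01 15.82 -1.  ]
[ 2.89  6.29  8.51 -1.  ]
a,b,drag [4.52016309 1.35379632 7.1554307 ] amp 4.7185420195193615 rms 0.6043012930976058
stable theta 2.850593120537903
```

>>> servo_tool --deltas '[[[0, 0, 0], [0, 0, 0], 0], [[0, 0, 0], [0, 0, 0], 0], [[0, 0, 0], [0, 0, 0], 0], [[0, 0, 0], [0, 0, 0], 0], [[0, 0, 0], [0, 0, 0], 0]]'

```text
time_s: 28.25
eef_pos: [539.6, -353.5, 102.2]
ee_rot: [0.001, 0.995, 0.098, 0.001]
force: [2.4, -1.2, 2.2]
grip_width: 0.215
grip_force: 43.2
```

```bash
python3 - <<'E'
from rig import telemetry
import numpy as np
s=telemetry.sense();p=s["eef_pos"];w=np.radians(11.25)
print(s["time_s"],p,s["force"],np.abs(s["dq"]).max(),np.arctan2(-p[0]*np.sin(w)+p[1]*np.cos(w)+464.68,p[2]+19-169.86))
E
```

```text
28.25 [ 539.63733999 -353.49407811  102.2418195 ] [ 2.38861688 -1.23068888  2.18987497] 0.0026082673624699395 2.8860793363857082
```

>>> servo_tool --deltas '[[[0, -0.003, -0.0009], [0, 0, 0], 0], [[0, -0.003, -0.0009], [0, 0, 0], 0], [[0, -0.003, -0.0009], [0, 0, 0], 0], [[0, 0, 0], [0, 0, 0], 0], [[0, 0, 0], [0, 0, 0], 0], [[0, 0, 0], [0, 0, 0], 0], [[0, 0, 0], [0, 0, 0], 0], [[0, 0, 0], [0, 0, 0], 0]]'

```text
time_s: 29.05
eef_pos: [539.4, -352.5, 102.5]
ee_rot: [0.001, 0.995, 0.098, 0.001]
force: [3.6, -5.7, 0.5]
grip_width: 0.221
grip_force: 43.1
```

```bash
python3 - <<'E'
from rig import telemetry,optics
import numpy as np,cv2
s=telemetry.sense();p=s["eef_pos"];w=np.radians(11.25)
print(s["time_s"],p,s["force"],np.abs(s["dq"]).max(),np.arctan2(-p[0]*np.sin(w)+p[1]*np.cos(w)+464.68,p[2]+19-169.86))
cv2.imwrite("pics/end.png",cv2.convertScaleAbs(optics.capture("side"),alpha=1.4))
E
```

```text
29.05 [ 539.41035055 -352.50897965  102.53258471] [ 3.63665843 -5.70046042  0.53452495] 0.001273471828669587 2.8651532825286106
```

View pics/end.png

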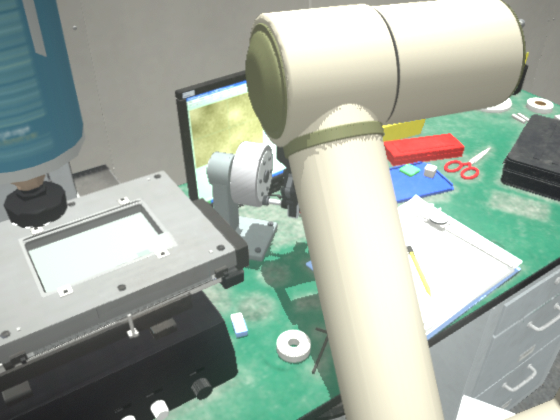

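The hand still holds the handle at (290,195), low on the drum. The ring at (293,346) and the eraser at (239,324) have not moved. The arm now hides the loupe, but nothing went near it. The drum is at 2.865 rad, against an estimate of 2.85 for the heavy side down.

```bash
python3 -c "
from rig import ctrl;print(ctrl.finish_job())"
```

```text
the job is handed in; nothing more can be done
None
```

I turned the drum more than half a turn both ways and felt the heavy side at the bottom near 2.85 rad (about ±2°). The job is handed in with the handle held still at 2.865 rad after about 29 s, but no verdict came back.

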